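Hang the heel-plate tray in the caddy's rim cut-out

ROBOT

A 6-joint arm with a two-finger parallel gripper is mounted at the origin on the work surface. World frame = base frame: x ahead of the robot, y to its left, z up, the work surface at z = 0. Lengths are in m, angles in degrees, forces in N, time in s.
With the tool pointing down it reaches from about 0.375 to 0.75 m from the base axis. Payload 9 kg.
Tool frame: the origin (TCP) lies where the fingers leave the gripper's body, on its centre line; the fingertips stand 73 mm ahead of it and the grasp point (between the pads) lies 54 mm ahead of it (robot.tip_reach is the distance from the TCP to the fingertips, in m); z points along the fingers, y is the direction in which the jaws open and shut (so a half turn about z gives the same grasp; the last joint's range is limited). The gripper opens to 85 mm and grips with 20 to 120 N. Pads are 22 mm wide; open, the fingers measure 114 mm over their backs; the gripper's body (76 mm by 85 mm) begins 54 mm behind the grasp point. The pads swing forward as they close: fully open they stand 13 mm farther back than shut.
Start: joints at [-89.192, 5.964, 5.575, 89.605, 0, 77.527], TCP at [0.138, -0.584, 0.304] pointing down, gripper open.
Joint ranges: [-171.21, 171.21], [-48.23, 106.86], [-62.78, 66.21], [-105.2, 120.99], [-86.42, 89.51], [-180, 180]. Speed limits (degrees/s): [127.2, 127.2, 147.25, 180, 180, 180].

INTERFACE

Orientations are given as [roll, pitch, yaw] about the fixed x, y, z axes, in that order (R = Rz(yaw) Ry(pitch) Rx(roll)).
In Python, from plant import robot gives the robot as it stands. Calls block until the motion is done:
- robot.move_pose(position, orientation): joint-space move of the TCP to a pose.
- robot.line_to(position, vel=0.15, rotation=None, guard=None): straight line of the TCP; rotation=None keeps the orientation; vel is the mean speed in m/s. With guard (N) it stops when the force on the tool has changed by that much, and returns True; else False.
- robot.goto_joints(angles): joint-space move.
- robot.set_gripper(opening): finger opening in m; the grip force is fixed at half the most; returns when the fingers have stopped.
- robot.pause(seconds).
- robot.ik(position, orientation): joint angles nearest the present ones, or None.
- robot.observe(): the state.
- robot.grab_frame(name): name is "scene" or "side" or "wrist"; returns the picture (480x640x3 uint8, blue, green, red); there is no depth.
- robot.get_calibration(name): a dict with "vertical_fov" (degrees; the focal length in pixels is half the picture's height over the tangent of half this angle, whatever the lens; pixels are square), "cx", "cy" (the principal point, pixels), "rvec" (rotation vector, rad) and "tvec" (3), from world to camera coordinates, as OpenCV has them. Camera axes: x right, y down, z forward; pixel columns grow to the right and rows downward; lengths in m; the calibration is good to about 2 mm. A picture is of the moment at which its call begins: read the wrist's pose just before it. get_calibration takes no time and is no camera call; for the wrist camera it gives the pose at the moment of the call.
A pose or a line that the arm cannot do raises robot.IKError and nothing moves.
- robot.job_done(): hands the job in, once; it reports no verdict.
The state is a dict: "time": time; "q": joint angles; "qvel": joint speeds; "joint_torque": joint torques, N m; "tool_pos": TCP position; "tcp_rot": TCP orientation; "ft_force": force on the tool from outside, world axes, zero at the start; "torque": the same for the moment, N m; "gripper_width": finger opening in m.
Only numpy, scipy, OpenCV 4.12 (cv2) and the standard library are available. Lean on these libraries where they do the work, as an engineer would, in place of code of your own. Each camera call takes 0.05 s, during which the arm holds its last target.

TASK

Hang the small blue heel-plate tray inside the pine brush caddy: hook its bent lip over the caddy's near wall, the one capped with a metal strip, then slide it gently along the strip until the lip drops fully home into the cut-out, and let go. The cut-out must be found by feel, so press lightly, never force or drop the tray, and leave the tins, the shoe horn and the loose heel plate where they are.

Things in the scene. Friction and masses are not known exactly. Their poses are not given: they have to be found in the camera images.
- tray: Loose blue metal hook-on tray, about 0.2 kg, standing on its base. Origin at the height of its underside, straight below the grip. z up; +x points from the lip towards the bin; y along the lip. Bin: x 7 to 60 mm, y -32 to 32, z 0 to 45. A back plate (x 7 to 10, 36 wide) rises from it to the lip. Hung home, its axes lie along the caddy's and its base is 25 mm above the caddy's underside.
- tray_lip (a point): Centre of the underside of the tray's bent lip (tray x 0, y 0, z 75 mm). The lip is a plate 20 mm in x, 36 mm in y, 4 mm thick (tray z 75 to 79); its front edge bends down as a flange, x -10 to -7, to z 53. The slot between flange and back plate, which goes over the wall, is 14 mm wide (x -7 to 7) and open below.
- tray_grip (a point): Centre of the wooden grip block that stands on the lip (tray x 0, y 0, z 102 mm): 12 mm in x, 30 mm in y, tray z 79 to 125. Grip it across its 30 mm (along y), keeping the fingertips 7 mm or more above the lip's top so that they clear the strip.
- tray_bin (a point): Centre of the underside of the tray's bin (tray x 33.5, y 0, z 0 mm); it must end inside the caddy.
- caddy: Fixed open pine box, 200 mm (x) by 250 mm (y), 100 mm high, walls 10 mm, inner floor at 10 mm. Origin at the centre of its underside, z up. Hang the tray on the near wall (x -100 to -90, facing the robot). The bay behind it is empty up to a partition at x 2 (80 mm high); brushes up to 103 mm fill the far bay. Brass knob latch on the far wall.
- wall_mid (a point): Middle of the near wall's pine top (caddy x -95, y 0, z 100 mm), axes as the caddy's. On it is fixed an aluminium strip 10 mm wide, 6 high (top at 106), with one cut-out 42 mm long in y, down to the pine. The cut-out's middle lies up to 30 mm either way along y from here, varies and is not measured: feel for it. The strip reaches 95 mm to each side of it. On the strip the tray is 6 mm too high.
- tin_black: Round polish tin with black lid, 76 mm across, 30 mm high, loose; origin at the centre of its underside. Leave alone.
- tin_brown: Round polish tin with brown lid, 76 mm across, 30 mm high, loose; origin at the centre of its underside. Leave alone.
- shoe_horn: Black plastic shoe horn lying flat, 150 mm long in y (y -80 to 70), 40 mm wide, 11 mm high, loose; origin on its underside. Leave alone.
- heel_plate: U-shaped steel heel plate lying flat, 42 mm (x) by 50 mm (y), 4 mm thick, loose; origin at its underside between the arms. Leave alone.
Things that resemble listed ones, but are neither listed nor needed, are in the scene too. What is meant by the tray is not orange or red, and is the larger of those in its own colour.

How it is judged:
By the outcome, as a careful person would: the job done as asked, in the order asked, and still so for the second after the job is handed in, with the robot touching nothing.
It also fails if it takes over 64 s, if anything falls off the work surface, if the arm or the gripper's body presses on something with over 40 N, if the wrist force passes 120 N, or if a joint passes its speed limit or range.

## Working session

There is one attempt and no reset: what is moved stays moved. The work goes in short steps, each a Python script; the robot and the scene stay as the last script left them, time stands still between calls to the robot, and variables do not carry over. Pictures are saved under pics/ and viewed, and the job is handed in when it is done.

```bash
ls; mkdir -p pics
python3 - <<'E'
from plant import robot
import cv2
for n in ["scene","side","wrist"]:
    c=robot.get_calibration(n); print(n,c)
    cv2.imwrite(f"pics/{n}0.png",robot.grab_frame(n))
s=robot.observe(); print(s)
E
```

```text
pics
scene {'vertical_fov': 49.16153893227319, 'cx': 327.2325285190146, 'cy': 235.00010610861472, 'rvec': array([ 1.63292437,  1.57714531, -0.84850015]), 'tvec': array([ 0.06623637, -0.21605069,  1.58191621])}
side {'vertical_fov': 51.51643477607352, 'cx': 318.185719116776, 'cy': 243.92968137975112, 'rvec': array([ 2.25203159, -0.05342672,  0.0291979 ]), 'tvec': array([-0.54763978,  0.0359891 ,  1.1198411 ])}
wrist {'vertical_fov': 66.0308314117874, 'cx': 314.9597172468375, 'cy': 235.78133360416044, 'rvec': array([-2.2560484 ,  1.78498781,  0.29026387]), 'tvec': array([-0.60002966, -0.04120802,  0.38049188])}
{'time': 0.15, 'q': array([-8.91926318e+01,  5.99188127e+00,  5.53920554e+00,  8.96054831e+01,
       -2.22171460e-04,  7.75260979e+01]), 'qvel': array([ 0.04090415, -0.16541153,  0.12511414,  0.04486687,  0.0070999 ,
       -0.10244082]), 'joint_torque': array([ 4.36535935e-03, -5.57355845e+01,  5.04006708e+01,  1.25495566e-02,
       -2.56880558e-04, -1.33926374e-06]), 'tool_pos': array([ 0.13783858, -0.58377139,  0.30330781]), 'tcp_rot': array([-1.79943166e+02, -1.23450904e-02,  1.32812642e+01]), 'ft_force': array([-1.00362629,  0.25509997,  0.27419213]), 'torque': array([-0.0003481 , -0.04633302, -0.00882014]), 'gripper_width': 0.08544878331185185}
```

View pics/scene0.png

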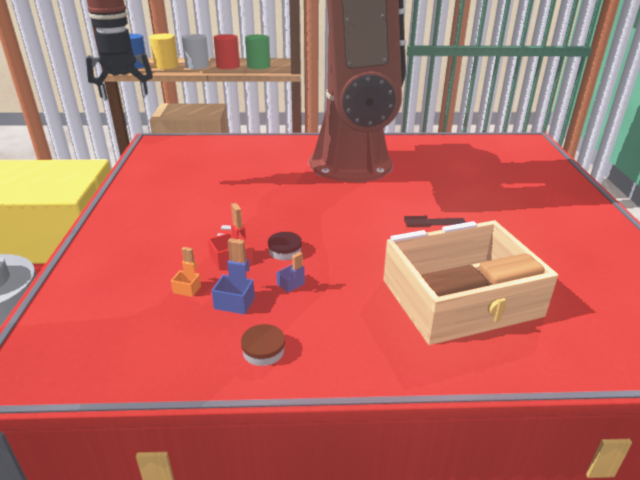

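View pics/side0.png

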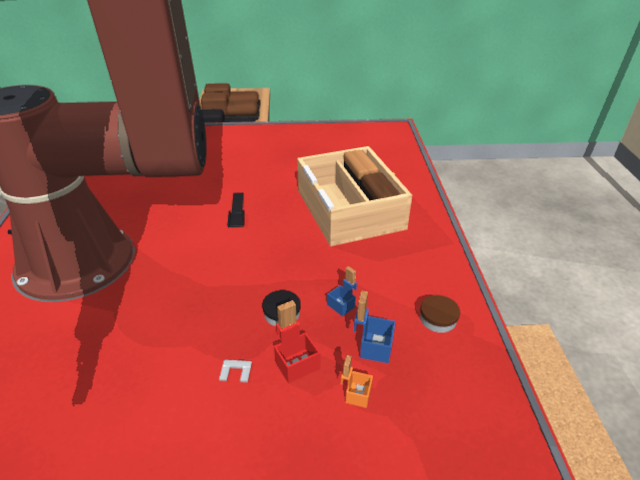

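View pics/wrist0.png

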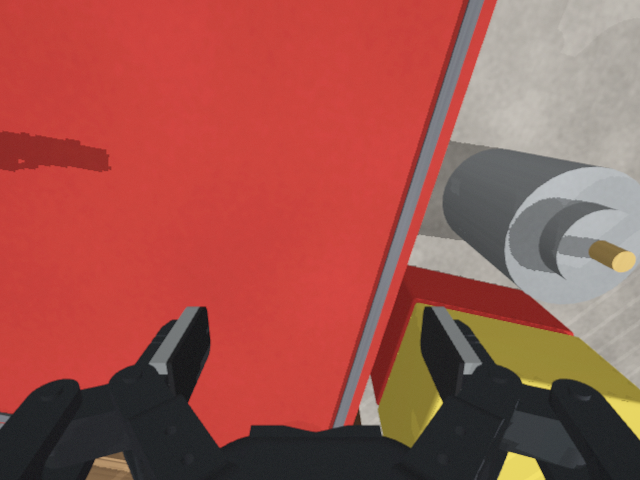

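The scene view shows the large blue tray at about (235,285) and its small twin at (291,277). The caddy is at (470,280) with a pale strip on its near wall. In the side view the large tray is at (377,337) and the caddy at (352,195). I'll triangulate both coarsely.

```bash
cat > h.py <<'E'
from plant import robot
import cv2, numpy as np
def cam(n):
    c=robot.get_calibration(n); f=240/np.tan(np.radians(c["vertical_fov"])/2)
    K=np.array([[f,0,c["cx"]],[0,f,c["cy"]],[0,0,1]]); R=cv2.Rodrigues(c["rvec"])[0]
    return K,R,np.array(c["tvec"]).ravel()
def ray(C,uv):
    K,R,t=C; d=R.T@np.linalg.inv(K)@np.array([uv[0],uv[1],1.]); return -R.T@t,d/np.linalg.norm(d)
def onz(C,uv,z):
    o,d=ray(C,uv); return o+d*(z-o[2])/d[2]
def tri(C1,u1,C2,u2):
    o1,d1=ray(C1,u1);o2,d2=ray(C2,u2)
    A=np.stack([d1,-d2],1); s=np.linalg.lstsq(A,o2-o1,rcond=None)[0]
    p,q=o1+s[0]*d1,o2+s[1]*d2; return (p+q)/2,np.linalg.norm(p-q)
def proj(C,P):
    K,R,t=C; p=(R@np.atleast_2d(P).T).T+t; p=(K@p.T).T; return p[:,:2]/p[:,2:]
E
python3 - <<'E'
from h import *
import cv2
S=cv2.imread("pics/scene0.png");D=cv2.imread("pics/side0.png")
def crop(im,x0,y0,x1,y1,k,n): cv2.imwrite(n,cv2.resize(im[y0:y1,x0:x1],None,fx=k,fy=k,interpolation=cv2.INTER_CUBIC))
crop(S,160,190,320,310,5,"pics/c1.png");crop(D,260,250,420,370,5,"pics/c2.png")
crop(S,375,210,560,340,4,"pics/c3.png");crop(D,280,130,440,250,5,"pics/c4.png")
E
```

```text
(no output)
```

View pics/c1.png

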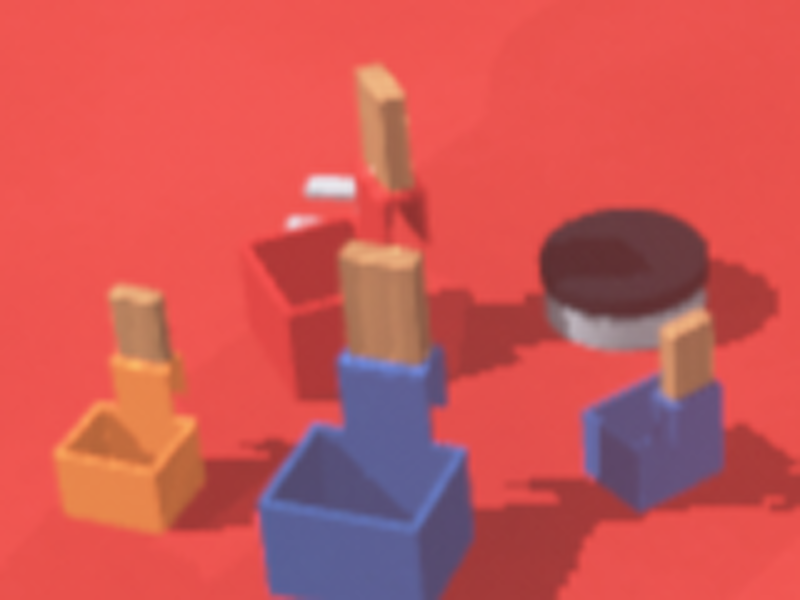

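View pics/c2.png

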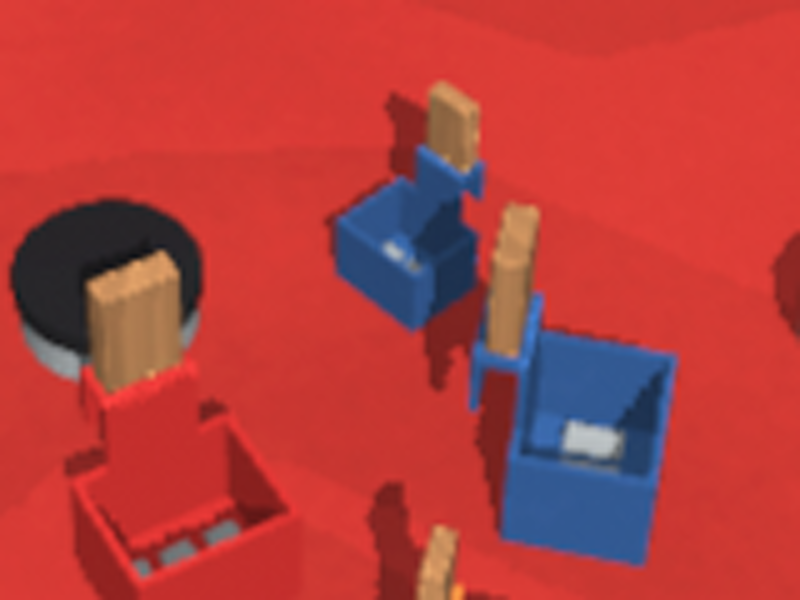

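View pics/c3.png

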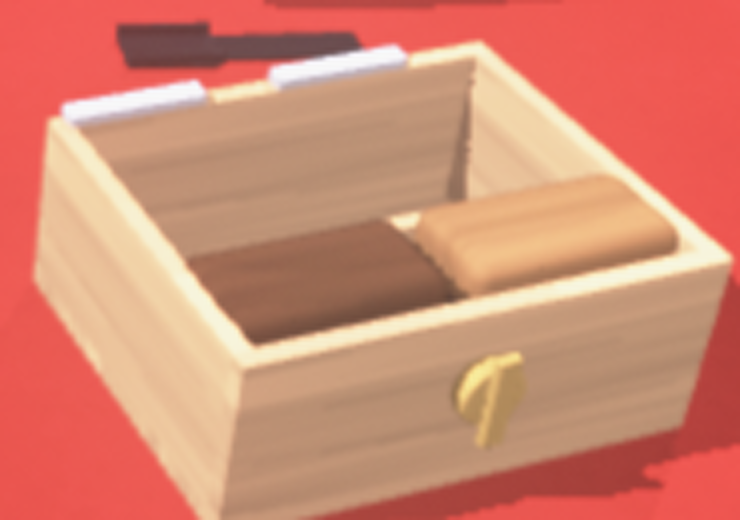

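View pics/c4.png

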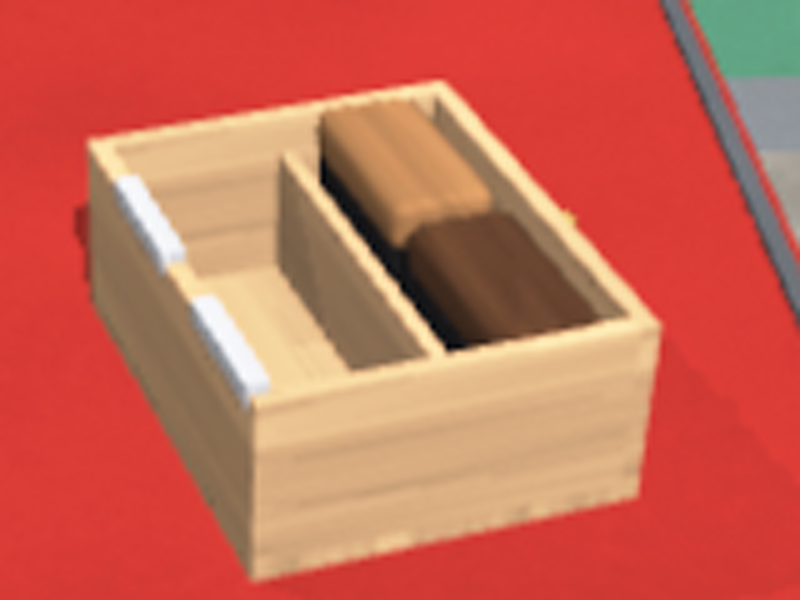

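Run:
```python
from h import *
A,B=cam("scene"),cam("side")
s=lambda u,v:(375+u/4,210+v/4)
d=lambda u,v:(280+u/5,130+v/5)
pr={"n-":(s(50,120),d(253,402)),"f-":(s(245,358),d(660,325)),"f+":(s(730,258),d(443,85)),"n+":(s(480,42),d(92,143))}
P={}
for k,(a,b) in pr.items():
    P[k],e=tri(A,a,B,b); print(k,P[k].round(4),round(e,4),onz(A,a,.1).round(4),onz(B,b,.1).round(4))
print(np.linalg.norm(P["n-"]-P["n+"]),np.linalg.norm(P["f-"]-P["n-"]))
# strip ends top far edge etc in side / scene (z=.106)
for n,u in [("strip -y end, scene",s(63,108)),("gap- ",s(205,88)),("gap+",s(272,70)),("+y end",s(405,52))]: print(n,onz(A,u,.106).round(4))
for n,u in [("-y side",d(258,385)),("gap-",d(205,298)),("gap+",d(172,260)),("+end",d(128,180))]: print(n,onz(B,u,.106).round(4))
s1=lambda u,v:(160+u/5,190+v/5); d1=lambda u,v:(260+u/5,250+v/5)
print("grip top",tri(A,s1(383,248),B,d1(520,215)))
for n,u,v,z in [("bin top -y far?",262,510,.045),("",318,428,.045),("",465,450,.045),("",415,527,.045)]: print("sc",onz(A,s1(u,v),z).round(4))
for u,v in [(540,332),(676,356),(660,472),(515,455)]: print("sd",onz(B,d1(u,v),.045).round(4))
```

```text
n- [0.5766 0.0273 0.0993] 0.0012 [0.5769 0.0276 0.1   ] [0.5767 0.0253 0.1   ]
f- [0.7678 0.0817 0.1011] 0.0061 [0.7628 0.0847 0.1   ] [0.7686 0.0783 0.1   ]
f+ [0.6984 0.3209 0.0981] 0.0044 [0.6978 0.3219 0.1   ] [0.698 0.313 0.1  ]
n+ [0.509  0.265  0.0993] 0.005 [0.506  0.2671 0.1   ] [0.5098 0.2589 0.1   ]
0.2470796553557504 0.1987801614341437
strip -y end, scene [0.5753 0.0338 0.106 ]
gap-  [0.5582 0.1085 0.106 ]
gap+ [0.5416 0.1465 0.106 ]
+y end [0.5252 0.2203 0.106 ]
-y side [0.5791 0.0297 0.106 ]
gap- [0.5595 0.1012 0.106 ]
gap+ [0.5456 0.1349 0.106 ]
+end [0.5269 0.2104 0.106 ]
grip top (array([ 0.614162  , -0.26453992,  0.1291528 ]), np.float64(0.00013604733893112747))
sc [ 0.6643 -0.3112  0.045 ]
sc [ 0.6137 -0.2965  0.045 ]
sc [ 0.6292 -0.238   0.045 ]
sc [ 0.6758 -0.253   0.045 ]
sd [ 0.6295 -0.2419  0.045 ]
sd [ 0.6783 -0.2561  0.045 ]
sd [ 0.6634 -0.31    0.045 ]
sd [ 0.6132 -0.3     0.045 ]
```

Both views agree: the caddy's near edge measures 247 mm by 199 mm at z≈0.10 with yaw about 16°, and the tray's yaw is about −16°. Next I'll take close wrist views of each.

Run:
```python
from h import *
from scipy.spatial.transform import Rotation as Ro
s=robot.observe(); R=Ro.from_euler("xyz",s["tcp_rot"],degrees=True).as_matrix()
K,Rc,t=cam("wrist"); o=-Rc.T@t
print("cam in tool",R.T@(o-s["tool_pos"]),"\n",R.T@Rc.T, robot.tip_reach)
print(robot.ik([.60,-.25,.33],[180,0,-16]),robot.ik([.60,-.25,.33],[180,0,164]))
print(robot.ik([.54,.13,.33],[180,0,16]),robot.ik([.54,.13,.33],[180,0,-164]))
```

```text
cam in tool [ 0.080835    0.00066643 -0.07004038] 
 [[ 6.70678317e-05 -9.48942496e-01 -3.15449100e-01]
 [ 9.99999979e-01  1.25100772e-04 -1.63720893e-04]
 [ 1.94824639e-04 -3.15449082e-01  9.48942484e-01]] 0.0726
[-34.12084028  15.50949182  18.93116602  93.4216742    0.
 161.87915972] [-34.12084028  15.50949182  18.93116602  93.4216742    0.
 -18.12084028]
[ 4.24375385e-02 -1.41346191e+00  7.34667864e-01  9.21481298e+01
  0.00000000e+00  1.64042438e+02] [ 4.24375385e-02 -1.41346191e+00  7.34667864e-01  9.21481298e+01
  0.00000000e+00 -1.59575625e+01]
```

Run:
```python
from h import *
A,B=cam("scene"),cam("side")
s1=lambda u,v:(160+u/5,190+v/5); d1=lambda u,v:(260+u/5,250+v/5)
print("small grip top",tri(A,s1(688,325),B,d1(455,92)))
print("red grip top",tri(A,s1(383,80),B,d1(132,275)))
print("orange grip top",tri(A,s1(137,293),B,d1(443,532)))
robot.move_pose([.645,-.265,.36],[180,0,164])
robot.pause(.3)
cv2.imwrite("pics/w1.png",robot.grab_frame("wrist")); C=cam("wrist"); import pickle; pickle.dump(C,open("w1.pkl","wb"))
print(robot.observe()["tool_pos"],robot.observe()["tcp_rot"],robot.observe()["time"])
```

```text
small grip top (array([ 0.6047747 , -0.15128862,  0.08545165]), np.float64(0.0006146599524261774))
red grip top (array([ 0.47952878, -0.27979073,  0.12405078]), np.float64(0.0034088924976287357))
orange grip top (array([ 0.57977163, -0.36678091,  0.08760269]), np.float64(0.001554783336986949))
[ 0.64483832 -0.26529032  0.36000094] [ 1.79999151e+02 -2.31124014e-03  1.63967758e+02] 2.6583
```

View pics/w1.png

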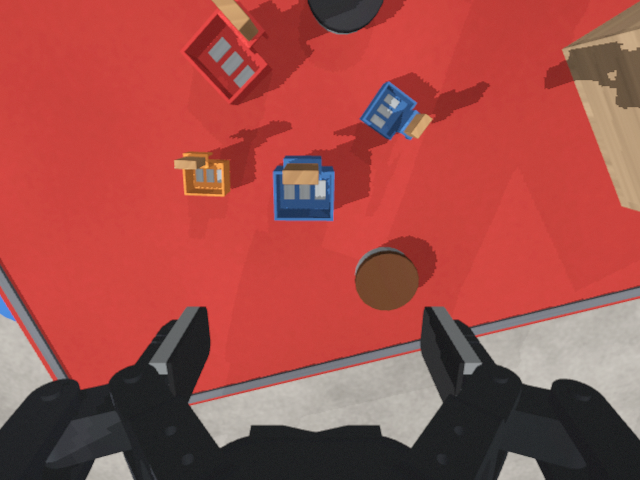

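The wrist view shows the large blue tray at (304,190), with its wooden grip at (300,174) lying along the image rows. The small tray is at (395,110). I'll get edges by mask.

Run:
```python
from h import *
import pickle
C=pickle.load(open("w1.pkl","rb")); im=cv2.imread("pics/w1.png")
roi=im[140:240,255:355]; hsv=cv2.cvtColor(roi,cv2.COLOR_BGR2HSV)
cv2.imwrite("pics/w1c.png",cv2.resize(roi,None,fx=6,fy=6,interpolation=cv2.INTER_CUBIC))
blue=cv2.inRange(hsv,(100,90,40),(130,255,255)); wood=cv2.inRange(hsv,(10,60,100),(25,200,255))
for n,m,z in [("blue",blue,.045),("wood",wood,.125)]:
    cs,_=cv2.findContours(m,cv2.RETR_EXTERNAL,cv2.CHAIN_APPROX_NONE); c=max(cs,key=cv2.contourArea)
    print(n,cv2.boundingRect(c),cv2.contourArea(c)); r=cv2.minAreaRect(c); b=cv2.boxPoints(r)+[255,140]; print(r); 
    for p in b: print(p,onz(C,p,z).round(4))
```

```text
blue (19, 16, 60, 65) 3425.5
((48.5, 48.0), (64.0, 59.0), 90.0)
[274. 156.] [ 0.5955 -0.2954  0.045 ]
[333. 156.] [ 0.6122 -0.2373  0.045 ]
[333. 220.] [ 0.678  -0.2551  0.045 ]
[274. 220.] [ 0.6603 -0.3165  0.045 ]
wood (28, 30, 36, 15) 469.5
((45.5, 37.0), (14.0, 35.0), 90.0)
[283. 170.] [ 0.6023 -0.2811  0.125 ]
[318. 170.] [ 0.6102 -0.2534  0.125 ]
[318. 184.] [ 0.6214 -0.2566  0.125 ]
[283. 184.] [ 0.6134 -0.2846  0.125 ]
```

View pics/w1c.png

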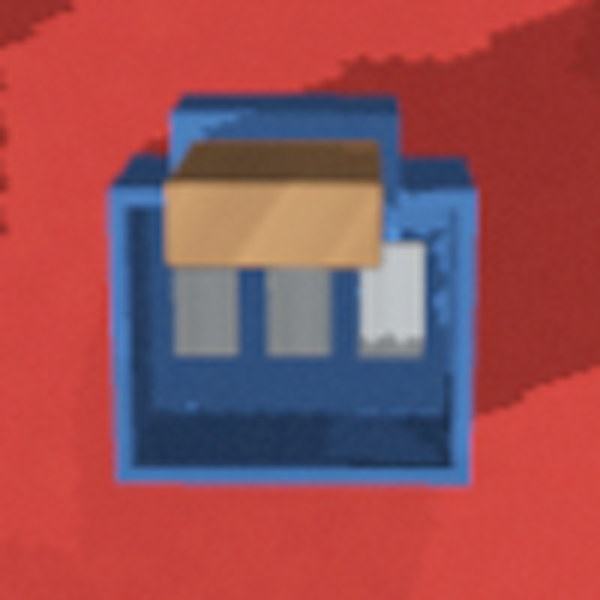

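Run:
```python
from h import *
import pickle
C=pickle.load(open("w1.pkl","rb"))
g=[onz(C,(255+u/6-.4,140+v/6-.4),.125) for u,v in [(165,181),(382,180),(380,267),(165,265)]]
b=[onz(C,(255+u/6-.4,140+v/6-.4),.045) for u,v in [(112,188),(475,187),(470,485),(118,483)]]
for n,q in (("grip",g),("bin",b)):
    q=np.array(q); c=q.mean(0); y=q[1]+q[2]-q[0]-q[3]; x=q[2]+q[3]-q[0]-q[1]
    print(n,c.round(4),"ylen",np.linalg.norm(y)/2,"xlen",np.linalg.norm(x)/2,"yaw from y",np.degrees(np.arctan2(-y[0],y[1])),"from x",np.degrees(np.arctan2(x[1],x[0])))
    if n=="bin":
        th=np.radians(-16); print("grip from bin",c[:2]-.0335*np.array([np.cos(th),np.sin(th)]))
```

```text
grip [ 0.6116 -0.2692  0.125 ] ylen 0.029753747349564156 xlen 0.01179040289805115 yaw from y -16.16673743376116 from x -17.408209598846405
bin [ 0.6439 -0.2782  0.045 ] ylen 0.06318180062544711 xlen 0.053314903656003304 yaw from y -16.12206772825222 from x -16.482517786850718
grip from bin [ 0.61171208 -0.26900824]
```

Grip at (0.6117, −0.2691), yaw −16.2°; the bin estimate agrees within 0.3 mm and the sizes match. Grasping now.

Run:
```python
from h import *
x,y=.6117,-.2691
robot.move_pose([x,y,.26],[180,0,163.8])
print(robot.line_to([x,y,.160],vel=.1,guard=8))
f0=robot.observe()["ft_force"]; print(robot.observe()["tool_pos"],f0)
robot.set_gripper(.0); robot.pause(.2)
s=robot.observe(); print(s["gripper_width"],s["ft_force"],s["torque"],s["time"])
robot.line_to([x,y,.165],vel=.03); robot.pause(.3)
s=robot.observe(); print(s["gripper_width"],s["ft_force"],s["torque"],s["time"])
robot.line_to([x,y,.29],vel=.12); robot.pause(.3)
s=robot.observe(); print(s["gripper_width"],s["ft_force"],s["tool_pos"],s["tcp_rot"],s["time"])
import pickle; cv2.imwrite("pics/w2.png",robot.grab_frame("wrist")); pickle.dump(cam("wrist"),open("w2.pkl","wb"))
cv2.imwrite("pics/s2.png",robot.grab_frame("side"))
```

```text
False
[ 0.61209607 -0.26935785  0.16097452] [1.18057052 0.11113891 0.5321027 ]
0.02945063628945221 [-0.460648    2.26951316  3.55414522] [0.40308297 0.10808756 0.04974224] 5.0583
0.02905888227948375 [ 0.97722141  0.03124261 -2.74869233] [ 0.04783055  0.10602099 -0.01338508] 5.675
0.029275467661389557 [ 0.1482405   0.01388573 -3.06936734] [ 0.61160265 -0.26902489  0.28958427] [ 1.79990062e+02 -3.26946283e-02  1.63802380e+02] 7.1667
```

View pics/w2.png

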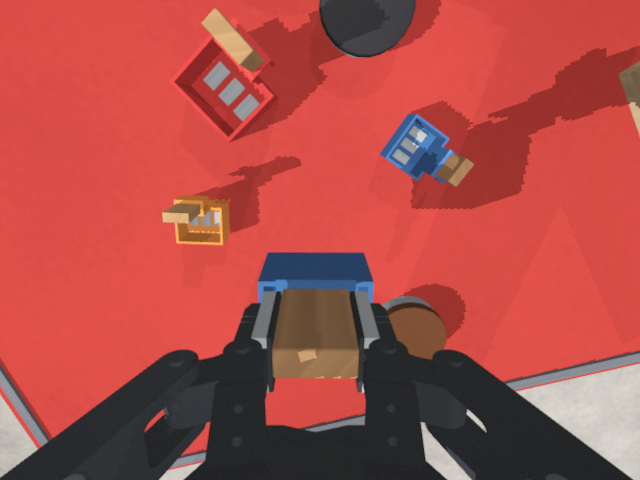

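View pics/s2.png

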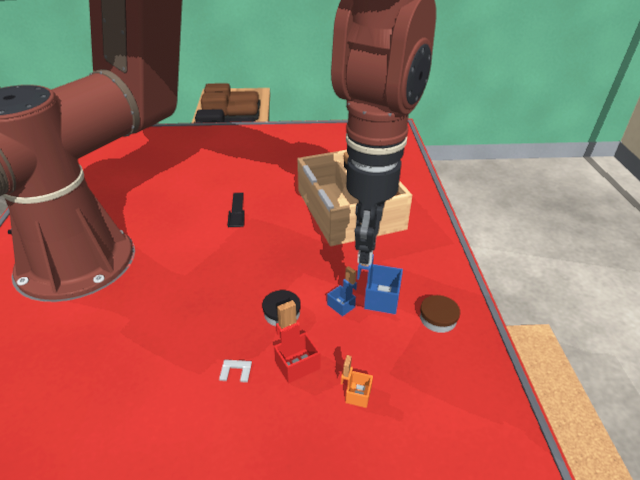

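The tray is held: the width is 29 mm and the side view shows it clear of the table. Next I'll check for tilt by comparing projected tray points with the wrist picture.

Run:
```python
from h import *
import pickle
C=pickle.load(open("w2.pkl","rb"))
th=np.radians(-16.2); R=np.array([[np.cos(th),-np.sin(th),0],[np.sin(th),np.cos(th),0],[0,0,1]])
T=np.array([.6117,-.2691,.129])
pts={"bin back bottom":[[7,-32,0],[7,32,0]],"bin back rim":[[7,-32,45],[7,32,45]],"grip top near":[[-6,-15,125],[-6,15,125]],"grip top far":[[6,-15,125],[6,15,125]],"grip base near":[[-6,-15,79],[-6,15,79]],"lip edge":[[-10,-18,79],[-10,18,79]]}
im=cv2.imread("pics/w2.png")
for n,p in pts.items():
    u=proj(C,np.array(p)/1000@R.T+T); print(n,u.round(1).tolist())
    for q in u: cv2.circle(im,tuple(int(v) for v in q.round()),2,(0,255,0),-1)
cv2.imwrite("pics/w2c.png",cv2.resize(im[230:400,220:420],None,fx=4,fy=3.5,interpolation=cv2.INTER_CUBIC))
```

```text
bin back bottom [[268.0, 252.0], [363.8, 252.0]]
bin back rim [[258.2, 281.1], [374.0, 281.1]]
grip top near [[272.3, 348.7], [361.6, 348.7]]
grip top far [[273.5, 378.2], [360.2, 378.2]]
grip base near [[283.3, 287.3], [349.4, 287.3]]
lip edge [[276.4, 279.3], [356.3, 279.3]]
```

View pics/w2c.png

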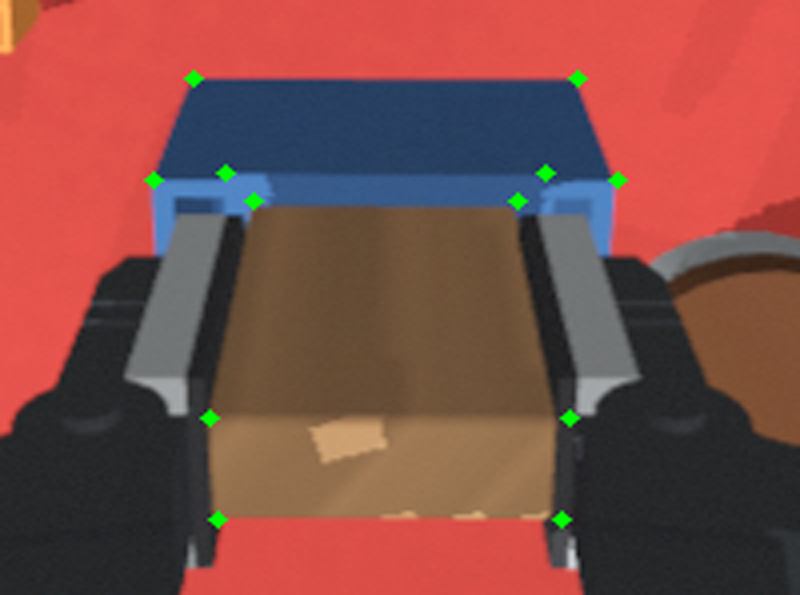

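The projection matches within about a pixel, so the tray is untilted and centred in the grip. Now I'll carry it over the caddy and measure the wall from above.

Run:
```python
from h import *
robot.line_to([.6117,-.2691,.36],vel=.15)
robot.line_to([.60,.163,.36],vel=.15,rotation=[180,0,-164.1])
robot.pause(.3)
import pickle; cv2.imwrite("pics/w3.png",robot.grab_frame("wrist")); pickle.dump(cam("wrist"),open("w3.pkl","wb"))
s=robot.observe(); print(s["gripper_width"],s["ft_force"],s["tool_pos"],s["tcp_rot"],s["time"])
im=cv2.imread("pics/w3.png"); cv2.imwrite("pics/w3c.png",cv2.resize(im[60:260,120:500],None,fx=2.1,fy=2.1,interpolation=cv2.INTER_CUBIC))
```

```text
0.02898589834502635 [-0.77522264  0.25376128 -3.54520242] [0.59999154 0.16295906 0.36003525] [-1.79998861e+02  1.59472014e-03 -1.64103618e+02] 11.2667
```

View pics/w3.png

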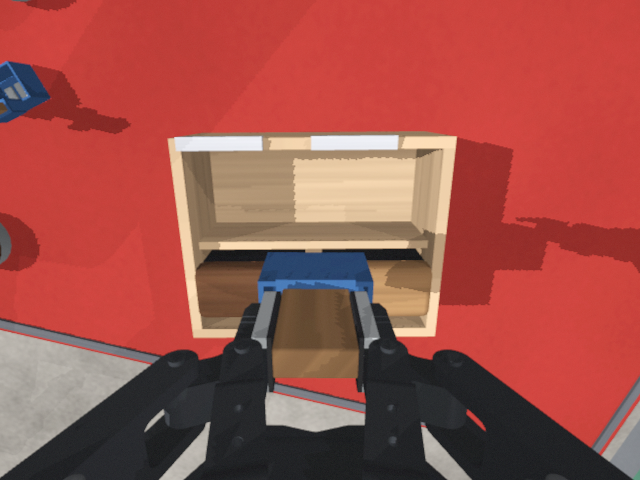

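View pics/w3c.png

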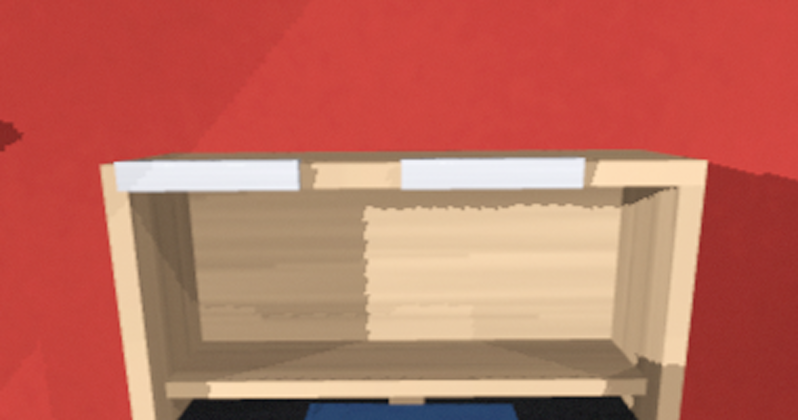

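The strip shows as two white pieces at row about 143, columns 175–262 and 311–398, with the cut-out between columns 262 and 311. The tray will still be seated by feel; these pixels only place the start.

Run:
```python
from h import *
import pickle
C=pickle.load(open("w3.pkl","rb")); im=cv2.imread("pics/w3.png")
hsv=cv2.cvtColor(im,cv2.COLOR_BGR2HSV)
m=cv2.inRange(hsv,(0,0,170),(180,40,255)); m[:120]=0;m[170:]=0
cs,_=cv2.findContours(m,cv2.RETR_EXTERNAL,cv2.CHAIN_APPROX_NONE)
for c in cs:
    if cv2.contourArea(c)<300: continue
    x,y,w,h=cv2.boundingRect(c); print(x,y,w,h)
    # subpixel top edges: column sums
    xs=np.arange(x+4,x+w-4); col=[np.where(m[:,k])[0] for k in xs]
    top=np.polyfit(xs,[q.min()-.5 for q in col],1); bot=np.polyfit(xs,[q.max()+.5 for q in col],1)
    E={}
    for n,u in (("L",x-.5),("R",x+w-.5)):
        E[n]=(onz(C,(u,np.polyval(top,u)),.106),onz(C,(u,np.polyval(bot,u)),.106)); print(n,E[n][0].round(4),E[n][1].round(4),"width",np.linalg.norm(E[n][0]-E[n][1]))
    d=sum(E["R"])-sum(E["L"]); print("len",np.linalg.norm(d)/2,"yaw",np.degrees(np.arctan2(-d[0],d[1])))
# wall ends from crop (2.1x)
q=lambda u,v:(120+u/2.1-.3,60+v/2.1-.3)
a,b=onz(C,q(102,165),.1),onz(C,q(707,161),.1); c,d=onz(C,q(115,191),.1),None
print("wall outer corners",a,b,np.linalg.norm(a-b),np.degrees(np.arctan2(-(b-a)[0],(b-a)[1])))
```

```text
174 136 89 16
L [0.5734 0.0299 0.106 ] [0.5846 0.0317 0.106 ] width 0.011438279078117347
R [0.5514 0.1022 0.106 ] [0.5637 0.1051 0.106 ] width 0.012623829211465926
len 0.07602006047574149 yaw 16.418681039409783
310 135 89 16
L [0.5409 0.1407 0.106 ] [0.5525 0.1439 0.106 ] width 0.01203249538814272
R [0.519  0.2128 0.106 ] [0.5306 0.2171 0.106 ] width 0.012362198372004909
len 0.07588342176628939 yaw 16.78813531890374
wall outer corners [0.57670199 0.0236682  0.1       ] [0.50689832 0.2629134  0.1       ] 0.24922041754738436 16.265462069831578
```

The strip gives a cut-out middle near (0.552, 0.123), about 22 mm towards −y of the wall middle, with yaw 16.35°. The sizes check (wall 249 mm, pieces about 75 mm). I'll hook the tray on 40 mm towards +y, where the lip is fully on solid strip.

```bash
cat >> h.py <<'E'
CM=np.array([.5520,.1230]); YAW=16.35
XH=np.array([np.cos(np.radians(YAW)),np.sin(np.radians(YAW))]); YH=np.array([-XH[1],XH[0]])
def tp(x,y,z): return [*(CM+x*XH+y*YH),z]
def rep(tag=""):
    s=robot.observe(); d=s["tool_pos"][:2]-CM; f=s["ft_force"]
    print(tag,"x %.2f y %.2f z %.2f mm | fx %.2f fy %.2f fz %.2f | tq %s w %.1f t %.2f"%(d@XH*1e3,d@YH*1e3,s["tool_pos"][2]*1e3,f[:2]@XH,f[:2]@YH,f[2],s["torque"].round(2),s["gripper_width"]*1e3,s["time"])); return s
E
python3 - <<'E'
from h import *
robot.line_to(tp(0,.040,.34),vel=.12,rotation=[180,0,YAW-180])
robot.line_to(tp(0,.040,.230),vel=.1); robot.pause(.3); rep("hover")
cv2.imwrite("pics/s4.png",robot.grab_frame("side")); cv2.imwrite("pics/w4.png",robot.grab_frame("wrist"))
a=cv2.imread("pics/s4.png")[100:260,260:440]; cv2.imwrite("pics/s4c.png",cv2.resize(a,None,fx=4,fy=3.7,interpolation=cv2.INTER_CUBIC))
E
```

```text
hover x 0.11 y 39.99 z 230.27 mm | fx 0.51 fy 0.16 fz -2.83 | tq [-0.09  0.08 -0.02] w 28.9 t 13.49
```

View pics/w4.png

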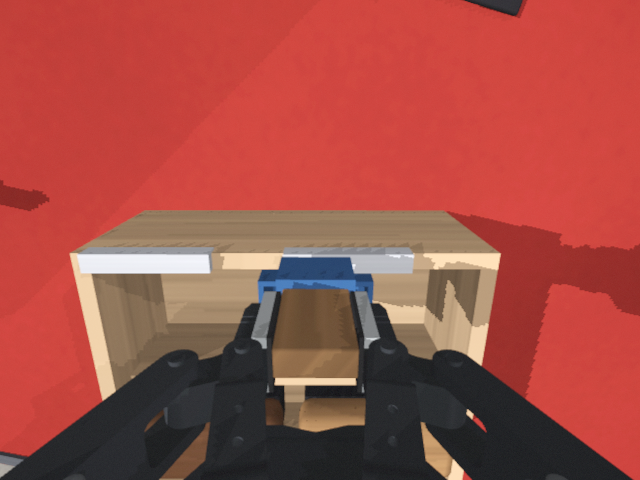

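View pics/s4c.png

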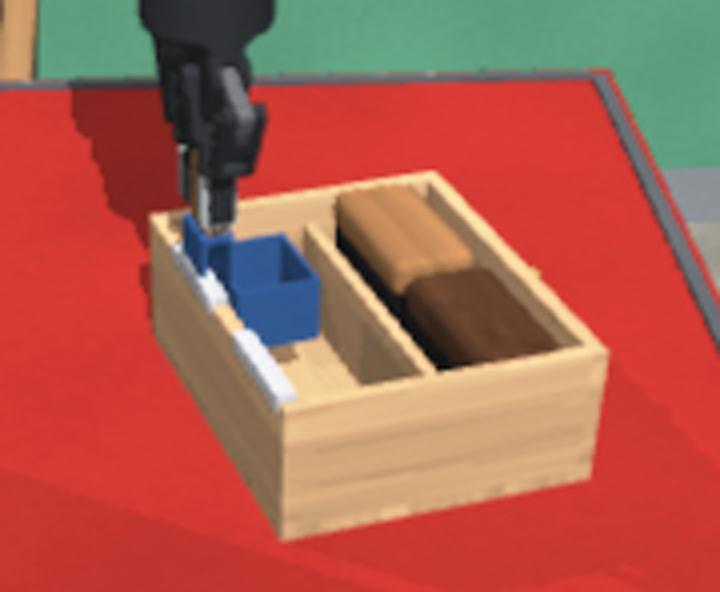

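The bin hangs in the bay, the flange is just above the strip, and they are parallel. Lowering under guard.

Run:
```python
from h import *
C=cam("wrist"); z=.106
for x in (-.005,.005):
    print(x,[proj(C,[*(CM+x*XH+y*YH),z]).round(1).tolist() for y in (-.095,-.021,.095)])
print(robot.line_to(tp(0,.040,.200),vel=.03,guard=4)); rep("a")
```

```text
-0.005 [[[76.7, 255.6]], [[207.9, 255.6]], [[413.6, 255.6]]]
0.005 [[[80.3, 271.8]], [[209.5, 271.8]], [[412.1, 271.8]]]
False
a x 0.12 y 39.98 z 200.26 mm | fx -0.61 fy 0.34 fz -1.89 | tq [-0.04  0.08  0.  ] w 29.1 t 14.74
```

Run:
```python
from h import *
robot.pause(.2); rep("pre")
print(robot.line_to(tp(0,.040,.189),vel=.012,guard=3)); rep("b"); robot.pause(.2); rep("c")
```

```text
pre x 0.09 y 39.99 z 200.19 mm | fx -0.65 fy 0.45 fz -2.24 | tq [-0.01  0.08  0.02] w 28.9 t 14.94
True
b x -0.09 y 40.02 z 191.13 mm | fx 0.35 fy 0.34 fz 5.97 | tq [-0.05  0.13 -0.02] w 29.1 t 15.65
c x -0.06 y 40.02 z 191.17 mm | fx -0.46 fy -0.13 fz 4.93 | tq [-0.03  0.05 -0.08] w 29.2 t 15.85
```

The lip is on the strip at TCP z 191.2 mm, as predicted. I'll slide toward the cut-out in short steps, holding about 3–5 N.

Run:
```python
from h import *
zc=.1912; y=.040
robot.line_to(tp(0,y,zc),vel=.02); robot.pause(.1); s=rep("start")
f0=-2.7
for i in range(8):
    n=s["ft_force"][2]-f0
    zc+=np.clip((n-4)*.00005,-.0003,.0003)
    y-=.004
    robot.line_to(tp(0,y,zc),vel=.025); robot.pause(.08); s=rep("zc %.2f"%(zc*1e3))
    if abs(s["ft_force"][2])>20 or np.abs(s["ft_force"]).max()>20: break
```

```text
start x 0.08 y 39.97 z 191.22 mm | fx -0.33 fy 0.46 fz 0.27 | tq [-0.04 -0.01 -0.  ] w 29.0 t 16.20
zc 191.15 x 0.04 y 35.88 z 191.21 mm | fx 0.03 fy 0.79 fz 0.98 | tq [ 0.17  0.06 -0.01] w 29.4 t 16.59
zc 191.13 x 0.03 y 31.78 z 191.19 mm | fx 0.54 fy -0.13 fz 1.80 | tq [ 0.15  0.09 -0.02] w 29.4 t 16.98
zc 191.16 x 0.01 y 27.77 z 191.15 mm | fx -0.03 fy 1.48 fz 2.39 | tq [0.11 0.16 0.01] w 28.7 t 17.38
zc 191.21 x -0.04 y 23.75 z 191.15 mm | fx -0.35 fy -0.09 fz 1.08 | tq [0.03 0.11 0.  ] w 29.1 t 17.77
zc 191.20 x -0.02 y 19.77 z 191.14 mm | fx -0.58 fy -0.11 fz 2.21 | tq [0.03 0.11 0.04] w 29.2 t 18.16
zc 191.25 x -0.05 y 15.70 z 191.15 mm | fx -0.54 fy -0.74 fz 0.22 | tq [-0.14  0.1  -0.  ] w 29.0 t 18.55
zc 191.19 x -0.02 y 11.76 z 191.15 mm | fx -0.03 fy 0.32 fz 0.26 | tq [-0.19  0.02 -0.01] w 28.8 t 18.94
zc 191.14 x 0.00 y 7.76 z 191.13 mm | fx -0.09 fy -1.22 fz -0.45 | tq [-0.16  0.03  0.02] w 29.5 t 19.33
```

Run:
```python
from h import *
zc=.1911; y=.0078
s=rep("start"); f0=-2.7
for i in range(14):
    n=s["ft_force"][2]-f0
    zc+=np.clip((n-4)*.00007,-.0003,.0003)
    y-=.001
    robot.line_to(tp(0,y,zc),vel=.015); robot.pause(.06); s=rep("zc %.2f"%(zc*1e3))
    if np.abs(s["ft_force"]).max()>15 or s["tool_pos"][2]<.1902: break
```

```text
start x 0.00 y 7.76 z 191.13 mm | fx -0.09 fy -1.22 fz -0.45 | tq [-0.16  0.03  0.02] w 29.5 t 19.33
zc 190.98 x 0.00 y 6.96 z 191.05 mm | fx 0.08 fy 1.92 fz 0.78 | tq [ 0.48  0.25 -0.  ] w 29.2 t 19.64
zc 190.94 x 0.06 y 5.86 z 191.02 mm | fx -0.70 fy 2.72 fz 1.61 | tq [ 0.62  0.26 -0.03] w 29.2 t 19.95
zc 190.96 x 0.03 y 4.70 z 190.96 mm | fx 0.59 fy 1.18 fz 1.11 | tq [ 0.46  0.18 -0.01] w 29.2 t 20.26
zc 190.95 x -0.26 y 3.53 z 190.49 mm | fx -1.08 fy -1.01 fz -2.58 | tq [-0.16  0.03 -0.02] w 29.2 t 20.57
zc 190.68 x -0.07 y 2.75 z 190.54 mm | fx 0.52 fy 1.06 fz -2.30 | tq [-0.    0.08 -0.03] w 29.1 t 20.88
zc 190.43 x -0.03 y 1.79 z 190.40 mm | fx 0.45 fy 0.97 fz -3.41 | tq [-0.02  0.03  0.02] w 29.3 t 21.18
zc 190.13 x -0.03 y 0.79 z 190.10 mm | fx 0.22 fy -0.50 fz -2.84 | tq [ 0.    0.05 -0.01] w 29.3 t 21.49
```

The support vanished at y ≈ 3.5 mm, where fz fell to the free weight and the moment went to zero. That is the cut-out's edge, matching the picture. The lip now sits at y ≈ 0.8 mm, well inside the ±3 mm play, so I'll lower it gently home.

Run:
```python
from h import *
robot.line_to(tp(0,.0003,.1898),vel=.015); robot.pause(.15); rep("pre")
print(robot.line_to(tp(0,.0003,.1835),vel=.01,guard=3)); rep("d"); robot.pause(.3); rep("e")
```

```text
pre x 0.01 y 0.30 z 189.81 mm | fx 0.60 fy 0.54 fz -2.93 | tq [-0.01  0.04 -0.01] w 29.0 t 21.89
True
d x -0.01 y 0.33 z 185.19 mm | fx 0.19 fy -0.16 fz 5.61 | tq [-0.07  0.06  0.02] w 29.4 t 22.38
e x -0.00 y 0.33 z 185.21 mm | fx 0.08 fy 0.55 fz 5.26 | tq [-0.06  0.07 -0.01] w 29.4 t 22.68
```

The lip is home: contact at 185.2 mm, exactly 6.0 mm below the strip height. The slot has 2 mm of play per side. Before letting go, I'll ease the back plate flush against the wall so that the tray doesn't tip when released.

Run:
```python
from h import *
robot.line_to(tp(0,.0003,.1853),vel=.01); robot.pause(.15); rep("relax")
print(robot.line_to(tp(-.003,.0003,.1853),vel=.008,guard=3)); s=rep("x-"); robot.pause(.2); rep("x- settled")
```

```text
relax x -0.00 y 0.28 z 185.23 mm | fx 0.19 fy 0.24 fz -0.01 | tq [-0.06 -0.05  0.04] w 28.9 t 23.12
True
x- x -0.61 y 0.27 z 185.20 mm | fx 0.92 fy 0.19 fz 4.53 | tq [ 0.01 -0.19  0.12] w 29.2 t 23.38
x- settled x -0.60 y 0.26 z 185.20 mm | fx -0.22 fy 0.47 fz 5.22 | tq [ 0.01 -0.22  0.11] w 29.4 t 23.57
```

Run:
```python
from h import *
robot.line_to(tp(-.0006,.0003,.1860),vel=.01); robot.pause(.2); rep("relax")
print(robot.line_to(tp(-.004,.0003,.1860),vel=.008,guard=2.5)); s=rep("x-"); robot.pause(.2); s=rep("x- settled")
x=(s["tool_pos"][:2]-CM)@XH
print(robot.line_to(tp(x,.0003,.1835),vel=.01,guard=3)); rep("d"); robot.pause(.2); rep("e")
```

```text
relax x -0.59 y 0.30 z 185.69 mm | fx 3.87 fy -1.07 fz -2.87 | tq [ 0.26 -1.    0.06] w 29.0 t 24.07
True
x- x -0.58 y 0.31 z 185.36 mm | fx 3.09 fy -0.04 fz -0.86 | tq [ 0.14 -0.66  0.07] w 29.3 t 24.27
x- settled x -0.55 y 0.32 z 185.27 mm | fx 0.22 fy 0.06 fz 1.45 | tq [ 0.12 -0.45  0.04] w 29.3 t 24.48
True
d x -0.52 y 0.33 z 185.24 mm | fx -0.18 fy -0.06 fz 4.34 | tq [-0.11  0.03  0.04] w 28.9 t 24.68
e x -0.51 y 0.32 z 185.21 mm | fx -1.28 fy 0.23 fz 5.13 | tq [-0.08  0.11  0.06] w 29.4 t 24.88
```

A wall reaction of about 3.9 N in +x, low on the tray (moment −1 Nm), shows the back plate already touches the wall at x ≈ −0.6 mm. I'll relax the downward press and let go.

Run:
```python
from h import *
robot.line_to(tp(-.0004,.0003,.1853),vel=.01); robot.pause(.25); rep("relax")
cv2.imwrite("pics/w5.png",robot.grab_frame("wrist"))
robot.set_gripper(.05); robot.pause(.2); rep("open")
cv2.imwrite("pics/w6.png",robot.grab_frame("wrist"))
a,b=[cv2.imread(f"pics/w{i}.png")[200:400,200:440] for i in (5,6)]
cv2.imwrite("pics/w56.png",cv2.resize(np.hstack([a,b]),None,fx=1.65,fy=1.65,interpolation=cv2.INTER_CUBIC))
```

```text
relax x -0.47 y 0.32 z 185.25 mm | fx -0.12 fy -0.84 fz 3.22 | tq [-0.05 -0.08  0.02] w 29.3 t 25.38
open x -0.44 y 0.29 z 185.25 mm | fx 0.59 fy -0.14 fz 0.44 | tq [-0.03  0.01 -0.04] w 49.8 t 25.97
```

View pics/w56.png

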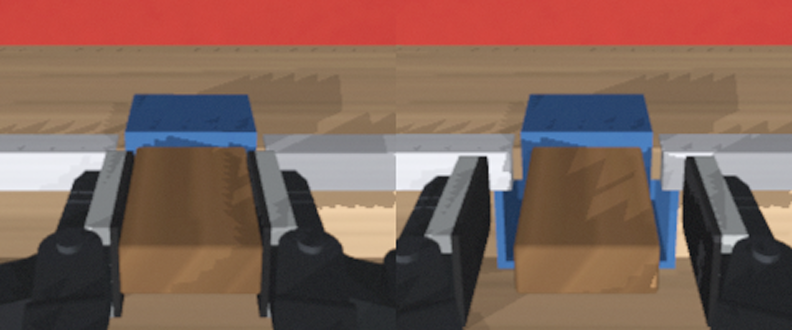

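Released: the lip sits in the gap between the strip pieces with a sliver of pine showing on each side, and it barely moved. Retreating straight up and checking.

Run:
```python
from h import *
import pickle
robot.line_to(tp(-.0004,.0003,.26),vel=.08,guard=6); rep("up")
robot.line_to(tp(.05,.0,.36),vel=.15); robot.pause(.3); rep("hover")
cv2.imwrite("pics/w7.png",robot.grab_frame("wrist")); pickle.dump(cam("wrist"),open("w7.pkl","wb"))
robot.move_pose([.45,-.1,.36],[180,0,-164]); robot.pause(.2); rep("away")
for n in("scene","side"): cv2.imwrite(f"pics/{n}7.png",robot.grab_frame(n))
S=cv2.imread("pics/scene7.png");D=cv2.imread("pics/side7.png")
cv2.imwrite("pics/f7.png",np.hstack([cv2.resize(S[190:340,370:570],(400,300),interpolation=cv2.INTER_CUBIC),cv2.resize(D[110:260,260:460],(400,300),interpolation=cv2.INTER_CUBIC)]))
```

```text
up x -0.63 y 0.38 z 259.28 mm | fx -0.28 fy 0.33 fz 0.47 | tq [ 0.01 -0.01 -0.06] w 50.0 t 27.10
hover x 49.73 y 0.05 z 359.66 mm | fx 0.45 fy -0.16 fz -0.90 | tq [-0.02 -0.07  0.07] w 50.1 t 28.30
away x -159.96 y -184.76 z 359.96 mm | fx 0.29 fy 0.29 fz -0.31 | tq [-0.    0.02 -0.03] w 50.3 t 29.63
```

View pics/w7.png

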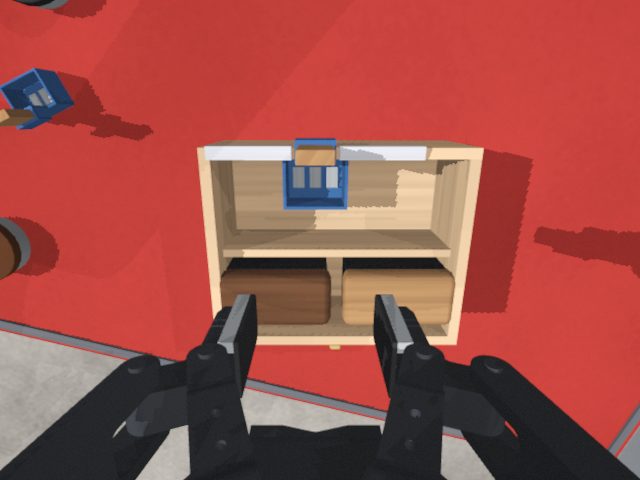

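View pics/f7.png

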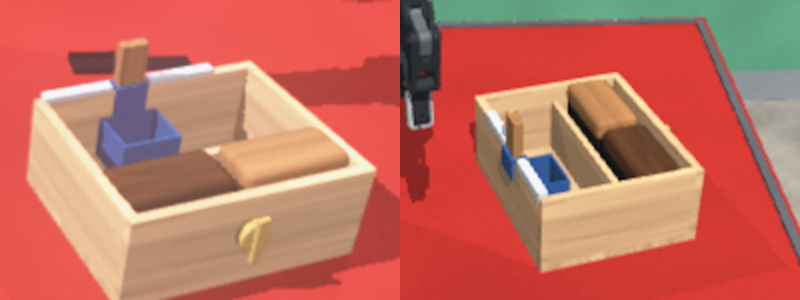

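View pics/side7.png

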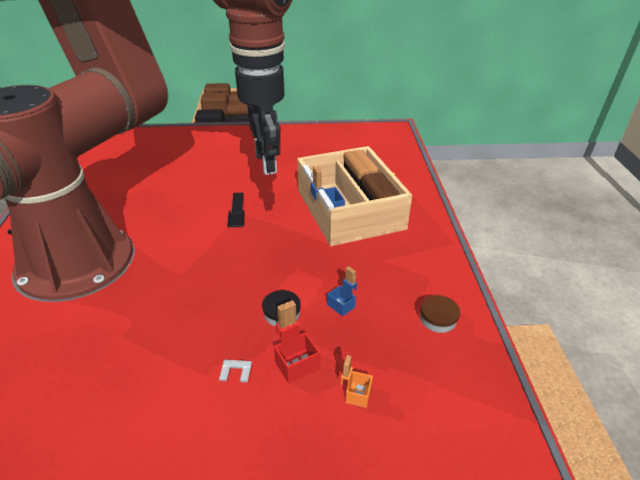

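The tray hangs in the cut-out with its bin in the bay, and the tins, horn and heel plate are where they were. One numeric check of height and tilt from wrist view 7, then I'll hand in.

Run:
```python
from h import *
import pickle
C=pickle.load(open("w7.pkl","rb")); im=cv2.imread("pics/w7.png")
R=np.column_stack([np.r_[XH,0],np.r_[YH,0],[0,0,1]])
k=5; cr=cv2.resize(im[125:225,265:365],None,fx=k,fy=k,interpolation=cv2.INTER_CUBIC)
for p in [(-6,-15,125),(-6,15,125),(6,-15,125),(6,15,125),(60,-32,45),(60,32,45),(-10,-18,79),(-10,18,79)]:
    u=proj(C,R@(np.array(p)/1000)+np.r_[CM-.0005*XH+.0003*YH,.025])[0]; q=((u-[265,125]+.5)*k).astype(int); cv2.circle(cr,tuple(int(v) for v in q),3,(0,255,0),-1)
cv2.imwrite("pics/chk.png",cr)
a,b=cv2.imread("pics/side0.png"),cv2.imread("pics/side7.png"); d=cv2.absdiff(a,b).max(2)
for n,(x0,y0,x1,y1) in dict(black=(262,290,275,330),brown=(415,292,462,332),heel=(215,355,255,385),horn=(225,190,248,230)).items(): print(n,d[y0:y1,x0:x1].mean().round(1),(d[y0:y1,x0:x1]>60).sum())
```

```text
black 2.0 0
brown 2.5 0
heel 2.0 0
horn 2.2 0
```

View pics/chk.png

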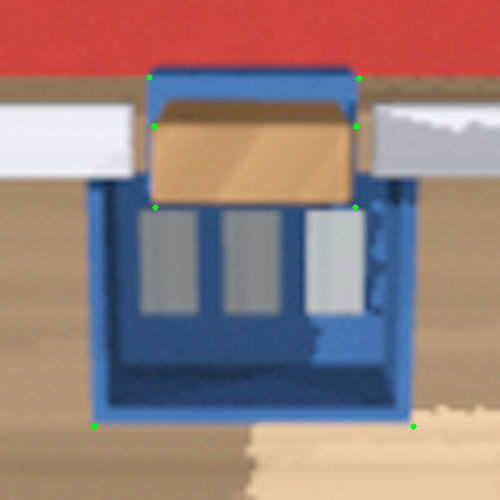

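Run:
```python
from plant import robot
print(robot.observe()["time"]); robot.job_done()
```

```text
29.7333
the job is handed in; nothing more can be done
```

The tray is hanging home in the cut-out on the caddy's near wall, released, with its bin inside the bay. I handed the job in at 29.7 s; no verdict is reported.

**What I did:** I gripped the large blue tray by its wooden block and hooked its lip over the strip 40 mm to the +y side of the cut-out. I then slid it along in small steps with light contact, never more than about 9 N. The support vanished about 3.5 mm before the cut-out's middle. From there I lowered it until it touched again 6.0 mm below the strip height, then let go.

**Last checks:**
- **Tray pose:** the final wrist picture matches the expected hung pose to about 1 pixel (under 1 mm), with no visible tilt.
- **Other objects:** the tins, shoe horn and heel plate show no change between the first and last side pictures.

**What disagreed:** I tried to move the back plate flush against the wall before release. The first try was stopped by vertical force instead of wall contact. The wall reaction then showed after only about 0.6 mm, not the 2 mm of play I expected. That leaves the measured wall line, or the tray in the grip, about 1 mm off. It made no difference to the seating.

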